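Hold the sugar stencil over the gingerbread plaque

ROBOT

A 6-joint arm with a two-finger parallel gripper is mounted at the origin on a cart in front of the work surface, level with it; the furniture and walls round the work are solid. World frame = base frame: x ahead of the robot, y to its left, z up, the work surface at z = 0. Lengths are in m, angles in rad, forces in N, time in s.
With the tool pointing down it reaches from about 0.35 to 0.775 m from the base axis. Payload 5.5 kg.
Tool frame: the origin (TCP) lies midway between the tips of the shut fingers; the grasp point (between the pads) lies 19 mm behind it; z points along the fingers, y is the line along which they close (so a half turn about z gives the same grasp; the last joint's range is limited). The gripper opens to 85 mm and grips with 20 to 120 N. Pads are 22 mm wide; open, the fingers measure 114 mm over their backs; the gripper's body (76 mm by 85 mm) begins 54 mm behind the grasp point. The pads swing forward as they close: fully open they stand 13 mm farther back than shut.
Start: joints at [1.049, 0.313, 0.046, 1.304, 0, 1.431], TCP at [0.214, 0.534, 0.231] pointing down, gripper open.
Joint ranges: [-2.76, 2.76], [-0.86, 1.69], [-1.03, 1.26], [-2.2, 2.34], [-1.47, 1.5], [-3.14, 3.14]. Speed limits (rad/s): [2.57, 2.57, 3.14, 3.14, 3.14, 3.14].

INTERFACE

Orientations are given as a unit quaternion [w, x, y, z].
In Python, from workcell import env gives the robot as it stands. The module is installed in compiled form; this text tells all that it offers.
- The arm moves only by the tool carry_out, never from a script. Its argument "series" is a list of rows, each an object with "delta_rot": the turn, a rotation vector about the world's x, y, z normalised to -1 to 1, where 1 is 0.1 rad, a list of three; "travel": the shift along the world's x, y, z normalised to -1 to 1, where 1 is 0.025 m, a list of three; "fingers": the closure, from -1 (fully open) to 1 (shut). In form: [{"delta_rot": [ax, ay, az], "travel": [tx, ty, tz], "fingers": fingers}, ...]. A call has 1 to 5 rows; each row shifts and turns the commanded pose from where the row before left it; what a row does not reach is not made up. A row lasts 1/8 s, in which the tool goes at most 62.5 mm and 10.7 degrees, less where a joint would pass 70% of its speed; a pose out of reach is approached as far as the arm can. A call with a number of a shift or a turn outside -1 to 1 is refused whole. A call with a gripper value outside its range is refused whole. The fingers move at their own pace and stop on an object; "squeeze" is the grip in N (left out, the last holds). Time passes only in rows, so rows that do not move let the fingers close. It gives the time, the measured TCP pose, the force, the opening and the grip force at its end, in the units of the state.
- env.get_state(): the state, without advancing time (a new reading comes with each control period).
- env.read_camera(name): name is "scene" or "top" or "wrist"; returns a dict with "color" (420x560x3 uint8, red, green, blue), "fx", "fy", "cx", "cy" (pixels), "D" ([k1, k2, p1, p2, k3] as OpenCV has them; the pictures are not rectified), "world_from_camera" (4x4, takes a point from camera to world coordinates); the wrist camera has in their place "hand_eye" (4x4, takes a point from camera to tool coordinates, whose origin is the TCP and whose axes are the flange's). Camera axes: x right, y up, looking along -z (the intrinsics and any distortion apply to the point x, -y, -z); pixel columns grow to the right and rows downward; lengths in m; the calibration is good to about 2 mm. A picture is of the moment at which its call begins: read the wrist's pose just before it. There is no depth.
- env.hand_in(): hands the job in; it is judged then, once.
The state is a dict: "clock": time; "joint_pos": joint angles; "qvel": joint speeds; "tau": joint torques, N m; "tcp_pos": TCP position; "orientation": TCP orientation; "wrist_force": force on the tool from outside, world axes, zero at the start; "ft_torque": the same for the moment, N m; "finger_gap": finger opening in m; "grip_force": force on a finger pad.
Only numpy, scipy, OpenCV 4.12 (cv2) and the standard library are available. Lean on these libraries where they do the work, as an engineer would, in place of code of your own. Each camera call takes 0.05 s, during which the arm holds its last target. There are 200 camera calls.

TASK

The iced gingerbread plaque is to get its sugar pattern: take its small wooden board by the handle and slide it, flat on the worktop all the way, into the open side of the three-sided steel dusting tray until it meets the tray's back. Then let go of it, pick up the stencil by its blue handle, lift it clear above the tops of the standing jars and bring it over the plaque, and finish still holding it there: level, edges lined up with the plaque's edges, hovering about a centimetre above the piped icing, still and touching nothing, so that the cook can dust through it. Never touch the plaque or its icing, and leave the jars as they stand.

Things in the scene. Friction and masses are not known exactly. Their poses are not given: they have to be found in the camera images.
- tray: Fixed three-sided guard of steel sheet, walls 24 mm high, 3 mm thick, floor under 1 mm (no step). Origin at worktop level where the board's centre lies when fully home; x points from open side to back wall. Inner faces: back at x = +75 mm, sides at y = +-70 mm; mouth at x = -85 mm, then flared wings 23 mm further out, 12 mm outward.
- board: Loose light-wood paddle board, 14 mm thick, about 0.42 kg with the plaque, flat on the worktop: body 150 mm (x) by 130 mm (y), handle 28 mm wide from its -x edge (x = -75 mm) to x = -161 mm. Origin under the centre of the body; x points from the handle to the far edge, which meets the tray's back. Home = tray's origin and direction.
- board_grip (a point): Middle of the board's handle, 115 mm from the board's origin towards -x, 7 mm above the board's underside.
- plaque: Iced gingerbread plaque fixed in the middle of the board (moves with it, same axes): brown, 112 mm (x) by 82 mm (y), 9 mm thick, white icing on top to 11 mm and a piped border of white beads to 13 mm. Origin under its centre, on the board's top (14 mm above the board's underside).
- stencil: Loose metal sheet with holes, about 80 g, 112 mm (x) by 82 mm (y) by 3 mm, same outline as the plaque; a half turn makes no difference. Origin under the sheet's centre, x along its long side. A blue cranked-up handle at the -x end: 16 mm wide, from x = -68 to -144 mm, its underside 19 mm and top 32 mm above the sheet's underside.
- stencil_grip (a point): Place to grip the stencil's blue handle, on its centre line: 100 mm from the stencil's origin towards -x, 25.5 mm above the sheet's underside.
- red_jar: Bystander, loose: spice jar with red cap and light brown label, in the group of four between stencil and tray (like jars stand further back), 45 mm across, 106 mm high. Origin under its centre.
- dark_jar: Bystander, loose: spice jar with an orange-topped red cap and dark label, in the group of four between stencil and tray, 45 mm across, 106 mm high. Origin under its centre.
- honey: Bystander, loose: glass jar with dark lid, 64 mm across, 99 mm high. Origin under its centre.
- shaker: Bystander, loose: glass shaker with metal top, 44 mm across, 90 mm high. Origin under its centre.

How it is judged:
On the way, in this order (a step that is already met when the one before it is completed fails the run):
1. the board lies fully home in the tray, the stencil not yet moved (x of board in the frame of tray between -0.008 and 0.004 m and y of board in the frame of tray between -0.008 and 0.008 m and angle between the x axis of board and the x axis of tray, either way round below 0.09 rad and height (world z) of board below 0.004 m and linear speed of board below 0.01 m/s and distance of stencil from where it was at the start of the episode below 0.02 m), for 0.2 s.
2. the stencil, held in the gripper, is lifted above the tops of the jars (height (world z) of stencil above 0.108 m and contact force between the fingers and stencil above 1 N), for 0.1 s.
At the end, for the whole second after the job is handed in: Board untouched and still in the tray, at most 8 mm short of the back; stencil gripped, still, level and in line with the plaque (5 degrees), centred on it within 8 mm each way, 3 to 20 mm above the piped border, touching no board, plaque or tray; jars within 15 mm of their starts (x of board in the frame of tray between -0.008 and 0.004 m and y of board in the frame of tray between -0.008 and 0.008 m and angle between the x axis of board and the x axis of tray, either way round below 0.09 rad and height (world z) of board below 0.004 m and linear speed of board below 0.01 m/s and x of stencil in the frame of plaque between -0.008 and 0.008 m and y of stencil in the frame of plaque between -0.008 and 0.008 m and z of stencil in the frame of plaque between 0.016 and 0.033 m and angle between the x axis of stencil and the x axis of plaque, either way round below 0.09 rad and angle between stencil's own z axis and vertical below 0.09 rad and contact force between the fingers and stencil above 1 N and contact force between stencil and board below 0.05 N and contact force between stencil and tray below 0.05 N and contact force between the arm and board below 0.1 N and linear speed of stencil below 0.02 m/s and angular speed of stencil below 0.1 rad/s and distance of each of red_jar, dark_jar, honey, shaker from where it was at the start of the episode below 0.015 m); the arm keeps its last pose, push and grip.
It fails at once if the board is lifted or tipped off the worktop (height (world z) of board above 0.012 m or angle between board's own z axis and vertical above 0.12 rad).
It fails at once if the robot or the stencil touches the plaque (contact force between any of the arm, the fingers and plaque above 0.5 N or contact force between stencil and plaque above 0.3 N).
It fails at once if a jar is pushed or knocked over (distance of any of red_jar, dark_jar, honey, shaker from where it was at the start of the episode above 0.02 m or angle between any of red_jar, dark_jar, honey, shaker's own z axis and vertical above 0.25 rad).
It also fails if it takes over 67 s, if anything falls off the work surface, if the arm or the gripper's body presses on something with over 40 N, if the wrist force passes 120 N, or if a joint passes its speed limit or range.

## Working session

There is one attempt and no reset: what is moved stays moved. The work goes in short steps, Python scripts to look and compute and a tool call to move; the robot and the scene stay as the last step left them, time stands still between calls to the robot, and variables do not carry over. Pictures are saved under pics/ and viewed, at most 10 in all, crops included, and the job is handed in when it is done.

Besides the shell and the picture viewer there is one more tool, called by a JSON object that holds its "name" and its "arguments", one argument or row to a line. carry_out: Moves the arm, as the interface text tells. Its arguments: {"type":"object","properties":{"series":{"type":"array","items":{"type":"object","properties":{"delta_rot":{"type":"array","items":{"type":"number"}},"travel":{"type":"array","items":{"type":"number"}},"fingers":{"type":"number"}}}},"squeeze":{"type":"number"}},"required":["series"]}

```bash
mkdir -p pics; python3 - <<'E'
from workcell import env
import cv2,numpy as np
for n in ["scene","top"]:
    c=env.read_camera(n); cv2.imwrite(f"pics/{n}0.png",c["color"][:,:,::-1])
    print(n,c["fx"],c["cx"],c["cy"],np.round(c["D"],4),np.round(c["world_from_camera"],3).tolist())
s=env.get_state(); print(s["clock"],s["tcp_pos"],s["orientation"],s["wrist_force"],s["finger_gap"])
c=env.read_camera("wrist"); cv2.imwrite("pics/wrist0.png",c["color"][:,:,::-1]); print(c["fx"],np.round(c["hand_eye"],3).tolist())
E
```

```text
scene 401.4020433981141 277.19153374206525 210.65461133863428 [-0.074  0.     0.     0.     0.   ] [[0.624, 0.55, -0.555, 0.049], [-0.781, 0.434, -0.448, -0.394], [-0.006, 0.714, 0.701, 0.752], [0.0, 0.0, 0.0, 1.0]]
top 541.4848146509356 269.73639572758043 208.28945266017303 [0.0341 0.     0.     0.     0.    ] [[0.024, 0.988, -0.155, 0.387], [-1.0, 0.026, 0.015, 0.051], [0.019, 0.155, 0.988, 1.378], [0.0, 0.0, 0.0, 1.0]]
0.1 [0.21401204 0.5332018  0.23050506] [-2.64121192e-04  1.89725515e-01  9.81836837e-01 -7.64665821e-04] [ 0.10899735  0.19888747 -0.3941883 ] 0.08543849837655937
357.56432119965166 [[-0.0, 0.944, 0.33, 0.083], [1.0, -0.0, 0.001, 0.0], [0.001, 0.33, -0.944, -0.144], [0.0, 0.0, 0.0, 1.0]]
```

View pics/scene0.png

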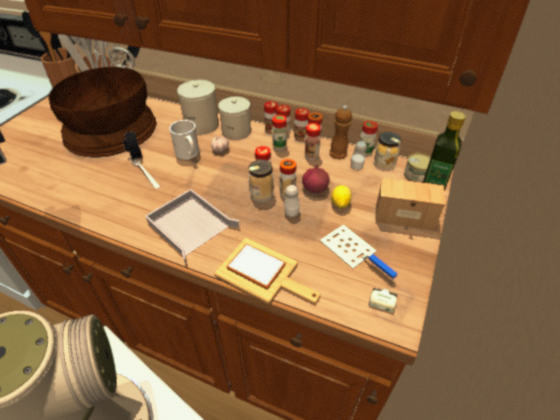

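View pics/top0.png

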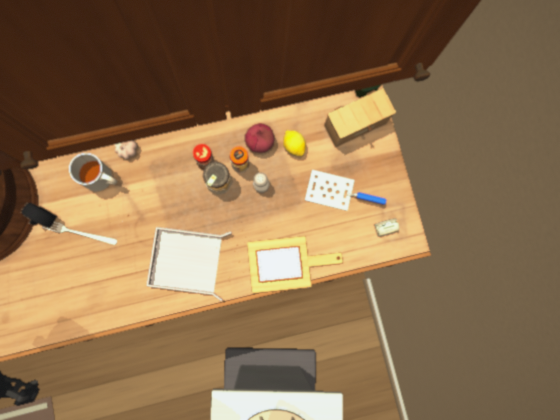

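Scene and top views show the board at top-view (280,264) with its handle to the right. The tray is at (187,262), mouth right, and the stencil is at (330,190) with its blue handle at (371,199). The jars are at (203,153), (239,157), (217,178) and (261,183).

```bash
cat > h.py <<'E'
import cv2,numpy as np
from scipy.spatial.transform import Rotation as R
def pose(c,s=None):
    if "world_from_camera" in c: return np.array(c["world_from_camera"])
    T=np.eye(4);q=s["orientation"];T[:3,:3]=R.from_quat([q[1],q[2],q[3],q[0]]).as_matrix();T[:3,3]=s["tcp_pos"]
    return T@np.array(c["hand_eye"])
def rays(c,px,s=None):
    K=np.array([[c["fx"],0,c["cx"]],[0,c["fy"],c["cy"]],[0,0,1.]])
    u=cv2.undistortPoints(np.array(px,float).reshape(-1,1,2),K,np.array(c["D"],float)).reshape(-1,2)
    d=np.c_[u[:,0],-u[:,1],-np.ones(len(u))];T=pose(c,s)
    return T[:3,3],d@T[:3,:3].T
def plane(c,px,z,s=None):
    o,d=rays(c,px,s);return o+d*((z-o[2])/d[:,2])[:,None]
def tri(a,b):
    (o1,d1),(o2,d2)=a,b;d1=d1[0];d2=d2[0]
    t=np.linalg.lstsq(np.c_[d1,-d2],o2-o1,rcond=None)[0]
    p,q=o1+t[0]*d1,o2+t[1]*d2;return (p+q)/2,np.linalg.norm(p-q)
def blobs(m,amin=30):
    n,l,st,ce=cv2.connectedComponentsWithStats(m.astype(np.uint8));return [(i,st[i].tolist(),ce[i].round(1).tolist()) for i in range(1,n) if st[i,4]>=amin],l
E
python3 - <<'E'
from workcell import env
from h import *
for n,(x0,y0,x1,y1) in dict(top=(140,130,400,310),scene=(140,130,410,320)).items():
    c=env.read_camera(n);im=c["color"]
    np.save(n+".npy",im)
    cv2.imwrite(f"pics/{n}z.png",cv2.resize(im[y0:y1,x0:x1,::-1],None,fx=2.9,fy=2.9,interpolation=cv2.INTER_CUBIC))
    hsv=cv2.cvtColor(im,cv2.COLOR_RGB2HSV);H,S,V=hsv[...,0].astype(int),hsv[...,1],hsv[...,2]
    for k,m in dict(blue=(H>100)&(H<125)&(S>130)&(V>60),white=(S<60)&(V>170),yellow=(H>17)&(H<27)&(S>110)&(V>150)).items():
        b,l=blobs(m,60);print(n,k)
        for i,st,ce in b:
            r=cv2.minAreaRect(np.argwhere(l==i)[:,::-1].astype(np.float32)); print(st,ce,np.round(r[1],1),round(r[2],1),plane(c,[ce],0.02)[0].round(3))
E
```

```text
top blue
[358, 193, 27, 11, 142] [371.0, 198.1] [27.4  5.1] 14.0 [ 0.633 -0.228  0.02 ]
top white
[69, 153, 43, 32, 235] [90.4, 170.0] [31.8 40.2] 79.7 [0.686 0.488 0.02 ]
[305, 170, 53, 40, 1301] [329.4, 189.7] [49.7 31.8] 14.0 [ 0.652 -0.122  0.02 ]
[255, 174, 10, 10, 78] [259.6, 178.1] [9. 9.] 90.0 [0.677 0.057 0.02 ]
[377, 221, 21, 12, 181] [387.3, 226.5] [10.1 20.6] 71.6 [ 0.561 -0.269  0.02 ]
[60, 225, 57, 20, 235] [90.8, 235.5] [57.7  6.5] 13.8 [0.519 0.474 0.02 ]
[147, 228, 84, 72, 3866] [185.5, 260.7] [75.9 67.9] 7.8 [0.462 0.236 0.02 ]
[257, 247, 44, 34, 1243] [278.8, 263.5] [30.1 41.6] 84.3 [0.461 0.004 0.02 ]
[367, 279, 41, 141, 503] [386.5, 347.9] [145.6   3.5] 75.0 [ 0.263 -0.264  0.02 ]
[211, 390, 132, 30, 3332] [275.5, 404.1] [ 29. 131.] 90.0 [0.126 0.005 0.02 ]
[0, 403, 47, 17, 202] [23.1, 410.7] [ 4.4 48.3] 75.5 [0.102 0.598 0.02 ]
top yellow
[300, 87, 96, 52, 2101] [354.9, 110.7] [42.4 93. ] 77.0 [ 0.864 -0.187  0.02 ]
[143, 106, 155, 44, 904] [231.1, 125.8] [ 10.3 158.4] 76.6 [0.814 0.135 0.02 ]
[283, 129, 23, 27, 217] [294.7, 144.4] [26. 22.] 90.0 [ 0.769 -0.031 
[... 1729 characters left out ...]
50, 110, 16, 9, 102] [457.4, 114.4] [15.8  7.5] 14.0 [ 1.4   -0.122  0.02 ]
[377, 144, 11, 11, 81] [381.9, 149.1] [11.   8.3] 23.2 [ 1.043 -0.01   0.02 ]
[390, 147, 9, 10, 61] [393.4, 151.0] [7.8 9.2] 76.0 [ 1.057 -0.043  0.02 ]
[407, 153, 23, 16, 168] [420.6, 160.8] [21.2 14.2] 18.4 [ 1.063 -0.131  0.02 ]
[380, 178, 49, 23, 723] [401.4, 189.3] [48.5 18.9] 6.7 [ 0.908 -0.143  0.02 ]
[331, 184, 21, 23, 222] [341.5, 196.6] [20.5 19.8] 45.0 [ 0.779 -0.028  0.02 ]
[429, 184, 16, 19, 197] [436.0, 193.5] [19.2 12.7] 81.3 [ 0.952 -0.226  0.02 ]
[214, 237, 107, 65, 1789] [265.4, 274.2] [104.2  48.3] 26.6 [ 0.453 -0.032  0.02 ]
[15, 346, 31, 27, 236] [32.6, 358.4] [15.6 34.3] 37.4 [0.01  0.193 0.02 ]
```

View pics/topz.png

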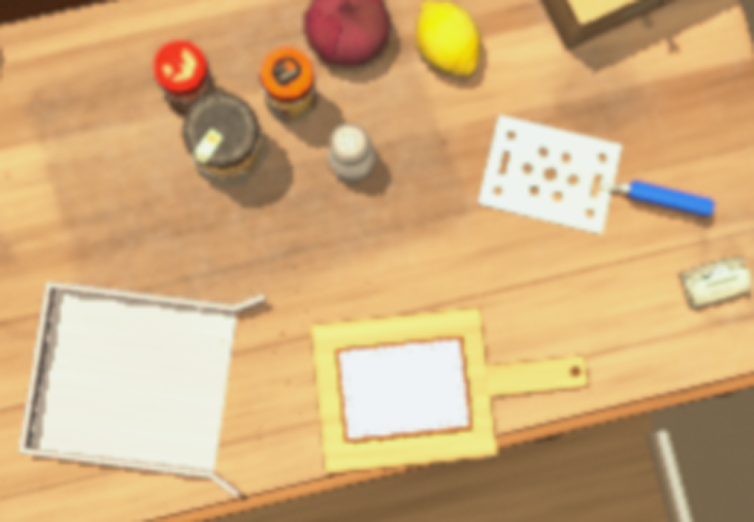

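View pics/scenez.png

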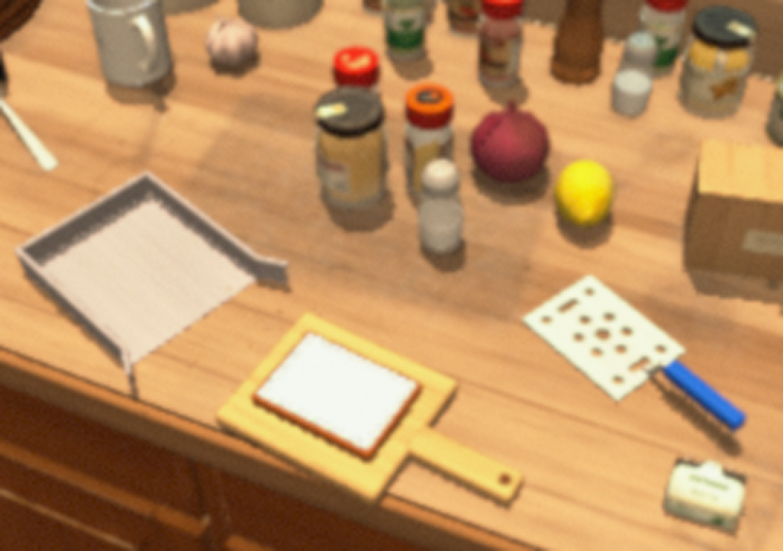

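Top crop (×2.9, offset 140,130):
- Board corners: (312,326), (481,310), (496,453), (327,471). Handle hole: (575,371).
- Tray rim: back corners (48,285), (22,450); mouth (236,310), (212,474).
- Stencil corners: (501,115), (621,145), (602,233), (479,204).

Scene crop (×2.9, offset 140,130): hole (506,479); tray back corners (147,175), (18,252); mouth (258,262), (128,350). Next I triangulate these.

```bash
python3 - <<'E'
from workcell import env
from h import *
ct=env.read_camera("top");cs=env.read_camera("scene")
f=lambda p:(np.array(p,float)+.5)/2.9-.5+np.array([140,130])
def both(n,a,b,raw=False):
    g=(lambda x:x) if raw else f
    p,e=tri(rays(ct,[g(a)]),rays(cs,[g(b)]));print(n,p.round(4),"miss",round(e,4))
both("hole",(575,371),(506,479))
for n,a,b in [("bFarL",(312,326),(307,315)),("bFarR",(327,471),(219,418)),("bNearL",(481,310),(456,384)),("bNearR",(496,453),(373,498)),
 ("trayBL",(48,285),(147,175)),("trayBR",(22,450),(18,252)),("trayML",(236,310),(258,262)),("trayMR",(212,474),(128,350)),
 ("stA",(501,115),(592,277)),("stB",(621,145),(684,349)),("stC",(602,233),(617,399)),("stD",(479,204),(524,319)),
 ("hStart",(632,188),(670,367)),("hEnd",(713,208),(740,420)),
 ("red",(181,68),(356,68)),("dark",(288,73),(429,105)),("honey",(223,130),(350,110)),("shaker",(350,142),(440,175))]: both(n,a,b)
both("plaque",(278.8,263.5),(256,264.1),1);both("blue",(371,198.1),(382.4,265.7),1)
def fit(n,px,z):
    p=plane(ct,[f(q) for q in px],z)[:,:2];print(n,p.round(4).tolist(),"c",p.mean(0).round(4),"L",[round(np.linalg.norm(p[i]-p[(i+1)%4]),4) for i in range(4)],"ang",[round(np.degrees(np.arctan2(*(v[::-1]))),2) for v in (p[0]-p[1],p[3]-p[2])])
fit("board",[(312,326),(481,310),(496,453),(327,471)],.014)
fit("tray",[(48,285),(236,310),(212,474),(22,450)],.024)
fit("stencil",[(501,115),(621,145),(602,233),(479,204)],.003)
E
```

```text
hole [ 0.4804 -0.146   0.0119] miss 0.0013
bFarL [0.5141 0.084  0.0064] miss 0.001
bFarR [0.3897 0.0671 0.0053] miss 0.0019
bNearL [ 0.531  -0.0629  0.0109] miss 0.0006
bNearR [ 0.4077 -0.0777  0.0092] miss 0.0002
trayBL [0.5427 0.3128 0.0211] miss 0.0012
trayBR [0.4006 0.3271 0.0208] miss 0.0001
trayML [0.5249 0.15   0.0207] miss 0.0007
trayMR [0.3849 0.1647 0.0208] miss 0.0018
stA [ 0.7096 -0.0802 -0.0009] miss 0.0015
stB [ 0.6837 -0.1872  0.0029] miss 0.0
stC [ 0.6034 -0.1703  0.0035] miss 0.0001
stD [ 0.6276 -0.0617  0.0026] miss 0.0028
hStart [ 0.6409 -0.1934  0.0253] miss 0.0009
hEnd [ 0.624  -0.2631  0.0305] miss 0.0007
red [0.7193 0.1981 0.0958] miss 0.0004
dark [0.7171 0.1089 0.0963] miss 0.0007
honey [0.6672 0.1611 0.096 ] miss 0.0002
shaker [0.6635 0.0554 0.0781] miss 0.0005
plaque [0.4612 0.0034 0.0205] miss 0.0009
blue [ 0.6327 -0.2278  0.0252] miss 0.0017
board [[0.5131, 0.0842], [0.5308, -0.0628], [0.4077, -0.0773], [0.3889, 0.0675]] c [0.4601 0.0029] L [np.float64(0.1481), np.float64(0.124), np.float64(0.1461), np.float64(0.1253)] ang [np.float64(96.9), np.float64(97.38)]
tray [[0.5419, 0.3126], [0.5243, 0.1499], [0.3841, 0.1649], [0.4006, 0.3264]] c [0.4627 0.2385] L [np.float64(0.1636), np.float64(0.141), np.float64(0.1623), np.float64(0.1419)] ang [np.float64(83.84), np.float64(84.16)]
stencil [[0.7082, -0.0793], [0.6837, -0.1872], [0.6034, -0.1703], [0.6266, -0.0607]] c [ 0.6555 -0.1244] L [np.float64(0.1106), np.float64(0.082), np.float64(0.112), np.float64(0.0837)] ang [np.float64(77.19), np.float64(78.07)]
```

{"name": "carry_out", "arguments": {
  "series": [
    {"delta_rot":[0,0,-0.97],"travel":[0.4,-0.99,0],"fingers":-1},
    {"delta_rot":[0,0,-0.97],"travel":[0.4,-0.99,0],"fingers":-1},
    {"delta_rot":[0,0,-0.97],"travel":[0.4,-0.99,0],"fingers":-1},
    {"delta_rot":[0,0,-0.97],"travel":[0.4,-0.99,0],"fingers":-1},
    {"delta_rot":[0,0,-0.97],"travel":[0.4,-0.99,0],"fingers":-1}
  ]
}}

```text
clock: 0.98
tcp_pos: [0.2645, 0.4091, 0.2314]
orientation: [0.0, 0.421, 0.907, 0.0]
wrist_force: [0.4, -0.2, -0.2]
finger_gap: 0.0852
grip_force: 0.0
```

{"name": "carry_out", "arguments": {
  "series": [
    {"delta_rot":[0,0,-0.97],"travel":[0.4,-0.99,0],"fingers":-1},
    {"delta_rot":[0,0,-0.97],"travel":[0.4,-0.99,0],"fingers":-1},
    {"delta_rot":[0,0,-0.97],"travel":[0.4,-0.99,0],"fingers":-1},
    {"delta_rot":[0,0,-0.97],"travel":[0.4,-0.99,0],"fingers":-1},
    {"delta_rot":[0,0,-0.97],"travel":[0.4,-0.99,0],"fingers":-1}
  ]
}}

```text
clock: 1.6
tcp_pos: [0.3145, 0.2853, 0.2315]
orientation: [0.0, 0.627, 0.779, 0.0]
wrist_force: [0.1, -0.9, 0.2]
finger_gap: 0.0857
grip_force: 0.0
```

{"name": "carry_out", "arguments": {
  "series": [
    {"delta_rot":[0,0,-0.97],"travel":[0.4,-0.99,0],"fingers":-1},
    {"delta_rot":[0,0,0],"travel":[0.4,-0.99,0],"fingers":-1},
    {"delta_rot":[0,0,0],"travel":[0.4,-0.99,0],"fingers":-1},
    {"delta_rot":[0,0,0],"travel":[0.4,-0.99,0],"fingers":-1},
    {"delta_rot":[0,0,0],"travel":[0.4,-0.99,0],"fingers":-1}
  ]
}}

```text
clock: 2.22
tcp_pos: [0.3645, 0.1616, 0.2315]
orientation: [0.0, 0.663, 0.749, 0.0]
wrist_force: [0.9, 1.1, -0.5]
finger_gap: 0.0854
grip_force: 0.0
```

{"name": "carry_out", "arguments": {
  "series": [
    {"delta_rot":[0,0,0],"travel":[0.4,-0.99,0],"fingers":-1},
    {"delta_rot":[0,0,0],"travel":[0.4,-0.99,0],"fingers":-1},
    {"delta_rot":[0,0,0],"travel":[0.4,-0.99,0],"fingers":-1},
    {"delta_rot":[0,0,0],"travel":[0.4,-0.99,0],"fingers":-1},
    {"delta_rot":[0,0,0],"travel":[0.4,-0.99,0],"fingers":-1}
  ]
}}

```text
clock: 2.85
tcp_pos: [0.4145, 0.0378, 0.2315]
orientation: [0.0, 0.663, 0.749, 0.0]
wrist_force: [-0.1, -0.1, -0.4]
finger_gap: 0.0856
grip_force: 0.0
```

{"name": "carry_out", "arguments": {
  "series": [
    {"delta_rot":[0,0,0],"travel":[0.4,-0.99,0],"fingers":-1},
    {"delta_rot":[0,0,0],"travel":[0.4,-0.99,0],"fingers":-1},
    {"delta_rot":[0,0,0],"travel":[0.4,-0.99,0],"fingers":-1},
    {"delta_rot":[0,0,0],"travel":[0.4,-0.99,0],"fingers":-1},
    {"delta_rot":[0,0,0],"travel":[0.4,-0.99,0],"fingers":-1}
  ]
}}

```text
clock: 3.48
tcp_pos: [0.4645, -0.086, 0.2314]
orientation: [0.0, 0.663, 0.749, 0.0]
wrist_force: [0.6, -0.0, -0.3]
finger_gap: 0.0855
grip_force: 0.0
```

```bash
python3 - <<'E'
from workcell import env
from h import *
s=env.get_state();c=env.read_camera("wrist");cv2.imwrite("pics/w1.png",c["color"][:,:,::-1])
for z in(0,.014):print(z,plane(c,[(0,0),(559,0),(559,419),(0,419)],z,s).round(3).tolist())
E
```

```text
0 [[0.187, 0.05, 0.0], [0.709, 0.114, 0.0], [0.911, -0.389, 0.0], [0.113, -0.485, 0.0]]
0.014 [[0.197, 0.048, 0.014], [0.699, 0.11, 0.014], [0.894, -0.375, 0.014], [0.126, -0.467, 0.014]]
```

View pics/w1.png

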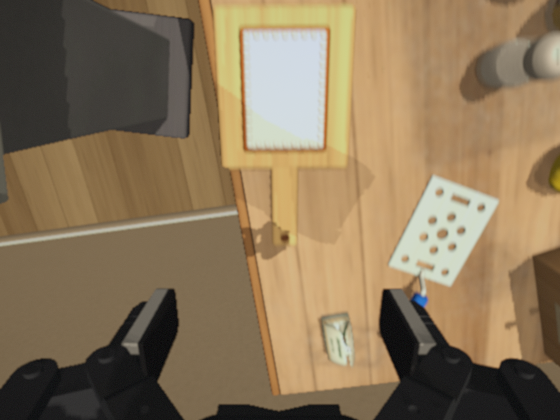

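Wrist view shows board corners (216,6), (354,6), (346,168), (222,168), handle hole (285,238) and handle sides x≈273–299. Stencil corners are (434,176), (498,200), (449,286), (390,263).

```bash
python3 - <<'E'
from workcell import env
from h import *
s=env.get_state();c=env.read_camera("wrist");ct=env.read_camera("top")
im=c["color"];hsv=cv2.cvtColor(im,cv2.COLOR_RGB2HSV);H,S,V=[hsv[...,i].astype(int) for i in range(3)]
m=(H>17)&(H<28)&(S>110)&(V>120);b,l=blobs(m,200)
for k in b:print(k)
for y in (180,195,210,225,240):
    print(y,np.flatnonzero(m[y,250:330])[[0,-1]]+250)
P=lambda px,z:plane(c,px,z,s)[:,:2]
bd=P([(216,6),(354,6),(346,168),(222,168)],.014);print("board",bd.round(4).tolist(),bd.mean(0))
print("hole",P([(285,238)],.014),"sides",P([(273,200),(299,200)],.014).round(4))
st=P([(434,176),(498,200),(449,286),(390,263)],.003);print("stencil",st.round(4).tolist(),st.mean(0).round(4))
w=(S<60)&(V>170)
for k in blobs(w,500)[0]:print("white",k,P([k[2]],.025).round(4))
ft=lambda p:(np.array(p,float)+.5)/2.9-.5+np.array([140,130])
for n,a,q in [("hole",(575,371),(285,238)),("bNR",(496,453),(222,168)),("bNL",(481,310),(346,168)),("stA",(501,115),(434,176)),("stC",(602,233),(449,286)),("stB",(621,145),(498,200)),("stD",(479,204),(390,263))]:
    p,e=tri(rays(ct,[ft(a)]),rays(c,[q],s));print(n,p.round(4),round(e,4))
E
```

```text
(2, [145, 0, 43, 16, 403], [167.0, 6.4])
(4, [210, 0, 144, 242, 6706], [275.5, 140.8])
(24, [174, 54, 50, 154, 2602], [198.3, 152.0])
(36, [14, 134, 93, 95, 4362], [61.5, 182.2])
180 [270 295]
195 [270 295]
210 [270 294]
225 [272 295]
240 [274 294]
board [[0.3945, 0.0613], [0.517, 0.0761], [0.5361, -0.0697], [0.4102, -0.0848]] [ 0.46446091 -0.00427506]
hole [[ 0.48386948 -0.1539296 ]] sides [[ 0.4659 -0.1125]
 [ 0.4931 -0.1092]]
stencil [[0.6336, -0.0687], [0.7114, -0.0862], [0.687, -0.197], [0.6096, -0.1752]] [ 0.6604 -0.1318]
white (1, [241, 23, 84, 120, 9518], [282.4, 81.1]) [[0.4611 0.005 ]]
white (3, [387, 170, 111, 121, 6140], [441.7, 226.3]) [[ 0.6455 -0.1167]]
white (4, [0, 209, 236, 36, 792], [122.3, 225.9]) [[ 0.3115 -0.1562]]
white (5, [325, 316, 28, 46, 821], [338.5, 339.2]) [[ 0.5624 -0.2708]]
hole [ 0.4796 -0.1405  0.0463] 0.0039
bNR [ 0.4098 -0.0787  0.0287] 0.0073
bNL [ 0.5242 -0.0587  0.0715] 0.0018
stA [ 0.7754 -0.1134 -0.2928] 0.013
stC [ 0.5901 -0.1354  0.1457] 0.0302
stB [ 0.6756 -0.1265  0.0559] 0.1021
stD [ 0.5585 -0.0632  0.2089] 0.0744
```

{"name": "carry_out", "arguments": {
  "series": [
    {"delta_rot":[0,0,0],"travel":[0.1,-0.23,-0.97],"fingers":-1},
    {"delta_rot":[0,0,0],"travel":[0.1,-0.23,-0.97],"fingers":-1},
    {"delta_rot":[0,0,0],"travel":[0.1,-0.23,-0.97],"fingers":-1},
    {"delta_rot":[0,0,0],"travel":[0.1,-0.23,-0.97],"fingers":-1},
    {"delta_rot":[0,0,0],"travel":[0.08,-0.23,-0.97],"fingers":-1}
  ]
}}

```text
clock: 4.25
tcp_pos: [0.4759, -0.1129, 0.1095]
orientation: [-0.0, 0.662, 0.749, 0.0]
wrist_force: [-0.2, 0.2, 0.9]
finger_gap: 0.0852
grip_force: 0.0
```

{"name": "carry_out", "arguments": {
  "series": [
    {"delta_rot":[0,0,0],"travel":[0,0,-0.97],"fingers":-1},
    {"delta_rot":[0,0,0],"travel":[0,0,-0.97],"fingers":-1},
    {"delta_rot":[0,0,0],"travel":[0,0,0],"fingers":-1}
  ]
}}

```text
clock: 4.62
tcp_pos: [0.4743, -0.1123, 0.0602]
orientation: [-0.002, 0.662, 0.749, -0.001]
wrist_force: [-0.1, -0.0, -1.0]
finger_gap: 0.0852
grip_force: 0.0
```

```bash
python3 - <<'E'
from workcell import env
from h import *
s=env.get_state();c=env.read_camera("wrist");cv2.imwrite("pics/w2.png",c["color"][:,:,::-1]);print(s["tcp_pos"])
im=c["color"];hsv=cv2.cvtColor(im,cv2.COLOR_RGB2HSV);H,S,V=[hsv[...,i].astype(int) for i in range(3)]
m=(H>17)&(H<28)&(S>110)&(V>100)
for y in range(180,400,20):
    k=np.flatnonzero(m[y,200:370])
    if len(k): e=k[[0,-1]]+200;print(y,e,plane(c,[(e[0],y),(e[1],y)],.014,s)[:,:2].round(4).tolist())
E
```

```text
[ 0.47426146 -0.1122728   0.06017605]
180 [254 302] [[0.4583, -0.075], [0.4841, -0.0717]]
200 [254 302] [[0.4594, -0.0862], [0.4858, -0.0829]]
220 [254 301] [[0.4606, -0.0979], [0.4869, -0.0947]]
240 [255 301] [[0.4624, -0.11], [0.4886, -0.1067]]
260 [256 300] [[0.4642, -0.1226], [0.4899, -0.1194]]
280 [257 296] [[0.4662, -0.1357], [0.4894, -0.1328]]
300 [261 298] [[0.47, -0.1492], [0.4925, -0.1464]]
```

View pics/w2.png

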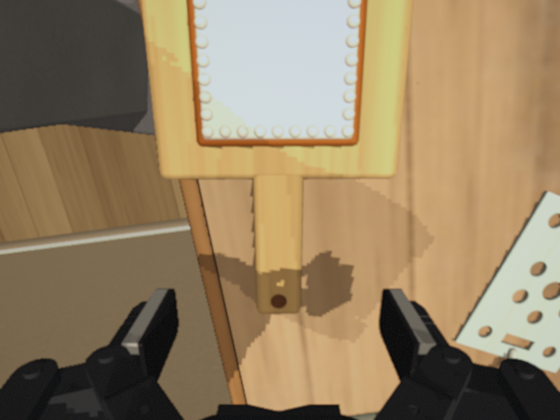

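The wrist close view shows the handle (cols 254–302, end row 313) centred between the open fingers, with the body edge at row 178. The grip offset is about 1.5 mm in x. I'll descend and close.

{"name": "carry_out", "arguments": {
  "series": [
    {"delta_rot":[0,0,0],"travel":[0.03,0,-0.75],"fingers":-1},
    {"delta_rot":[0,0,0],"travel":[0,0,-0.75],"fingers":-1},
    {"delta_rot":[0,0,0],"travel":[0,0,-0.7],"fingers":-1},
    {"delta_rot":[0,0,0],"travel":[0,0,0],"fingers":-1}
  ]
}}

```text
clock: 5.18
tcp_pos: [0.4768, -0.1134, 0.0068]
orientation: [-0.0, 0.663, 0.749, -0.0]
wrist_force: [-1.2, -0.3, 0.1]
finger_gap: 0.0851
grip_force: 0.0
```

{"name": "carry_out", "arguments": {
  "series": [
    {"delta_rot":[0,0,0],"travel":[0,0,0],"fingers":1},
    {"delta_rot":[0,0,0],"travel":[0,0,0],"fingers":1},
    {"delta_rot":[0,0,0],"travel":[0,0,0],"fingers":1},
    {"delta_rot":[0,0,0],"travel":[0,0,0],"fingers":1},
    {"delta_rot":[0,0,0],"travel":[0,0,0],"fingers":1}
  ],
  "squeeze": 40
}}

```text
clock: 5.8
tcp_pos: [0.4773, -0.1141, 0.0074]
orientation: [0.001, 0.662, 0.749, 0.0]
wrist_force: [-2.1, 0.7, 6.4]
finger_gap: 0.0266
grip_force: 39.3
```

{"name": "carry_out", "arguments": {
  "series": [
    {"delta_rot":[0,0,-0.25],"travel":[-0.2,0.18,0],"fingers":1},
    {"delta_rot":[0,0,-0.4],"travel":[-0.34,0.3,0],"fingers":1},
    {"delta_rot":[0,0,-0.4],"travel":[-0.34,0.31,0],"fingers":1},
    {"delta_rot":[0,0,-0.4],"travel":[-0.34,0.31,0],"fingers":1},
    {"delta_rot":[0,0,-0.4],"travel":[-0.34,0.31,0],"fingers":1}
  ]
}}

```text
clock: 6.42
tcp_pos: [0.4393, -0.0794, 0.0074]
orientation: [0.002, 0.73, 0.683, 0.0]
wrist_force: [1.4, -2.9, 2.9]
finger_gap: 0.0271
grip_force: 39.8
```

{"name": "carry_out", "arguments": {
  "series": [
    {"delta_rot":[0,0,-0.4],"travel":[-0.32,0.31,0],"fingers":1},
    {"delta_rot":[0,0,0],"travel":[0,0,0],"fingers":1}
  ]
}}

```text
clock: 6.68
tcp_pos: [0.4304, -0.0708, 0.0074]
orientation: [0.001, 0.743, 0.669, 0.001]
wrist_force: [-0.6, -0.8, 6.5]
finger_gap: 0.0264
grip_force: 40.2
```

```bash
python3 - <<'E'
from workcell import env
from h import *
s=env.get_state();print(s["tcp_pos"],s["orientation"],s["wrist_force"],s["finger_gap"])
c=env.read_camera("top");im=c["color"]
cv2.imwrite("pics/top2.png",cv2.resize(im[200:310,140:390,::-1],None,fx=3.2,fy=3.2,interpolation=cv2.INTER_CUBIC))
hsv=cv2.cvtColor(im,cv2.COLOR_RGB2HSV);H,S,V=[hsv[...,i].astype(int) for i in range(3)]
for k in blobs((S<60)&(V>170),500)[0]:print(k,plane(c,[k[2]],.025)[0].round(4))
E
```

```text
[ 0.43044169 -0.07076258  0.00741137] [9.34665670e-04 7.42998533e-01 6.69292165e-01 5.51366226e-04] [-0.62491822 -0.75386444  6.50367455] 0.02644626866767946
(3, [305, 170, 58, 41, 1323], [329.5, 189.7]) [ 0.6511 -0.1214  0.025 ]
(17, [147, 227, 84, 73, 3920], [185.3, 260.6]) [0.4622 0.2361 0.025 ]
(19, [239, 254, 45, 34, 1265], [260.9, 270.4]) [0.4425 0.0479 0.025 ]
(23, [367, 278, 41, 142, 512], [386.6, 348.1]) [ 0.2627 -0.2626  0.025 ]
(25, [211, 390, 41, 26, 840], [229.4, 401.1]) [0.1317 0.1147 0.025 ]
```

View pics/top2.png

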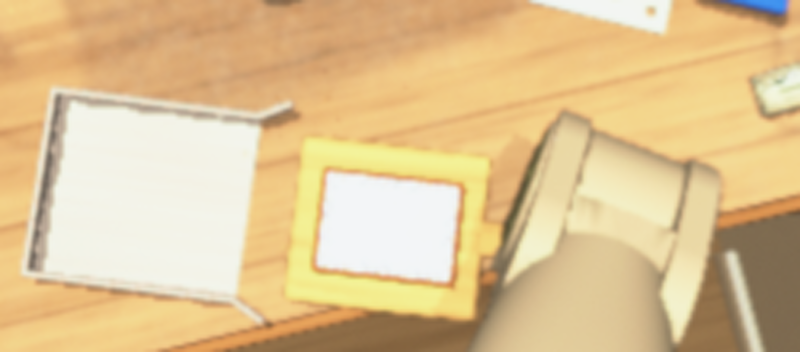

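Top crop (×3.2, offset 140,200) shows board corners at (303,139), (491,158), (475,320), (287,299). The tray rim is at (53,90), (262,120), (236,298), (25,273), and the board lies before the wings.

```bash
cat >> h.py <<'E'
def rel(c,f,tr,bd,zb=.014):
    t=plane(c,[f(q) for q in tr],.024)[:,:2];b=plane(c,[f(q) for q in bd],zb)[:,:2]
    bm,mm=(t[0]+t[3])/2,(t[1]+t[2])/2;d=(bm-mm)/np.linalg.norm(bm-mm);O=bm-.078*d;n=np.array([-d[1],d[0]])
    e=(b[0]+b[3]-b[1]-b[2]);ang=lambda v:np.degrees(np.arctan2(v[1],v[0]))
    v=b.mean(0)-O;print("tray",O.round(4),ang(d).round(2),"len",np.linalg.norm(bm-mm).round(4),"board",b.mean(0).round(4),ang(e).round(2),"in tray x,y",(v@d).round(4),(v@n).round(4))
E
python3 - <<'E'
from workcell import env
from h import *
c=env.read_camera("top");f=lambda p:(np.array(p,float)+.5)/3.2-.5+np.array([140,200])
T=[(53,90),(262,120),(236,298),(25,273)]
rel(c,f,T,[(303,139),(491,158),(475,320),(287,299)])
rel(c,f,T,[(327,169),(466,184),(455,286),(314,269)],.023)
E
```

```text
tray [0.4631 0.2417] 83.92 len 0.1641 board [0.4414 0.047 ] 85.37 in tray x,y -0.1959 0.0009
tray [0.4631 0.2417] 83.92 len 0.1641 board [0.4423 0.0459] 84.93 in tray x,y -0.1969 -0.0002
```

{"name": "carry_out", "arguments": {
  "series": [
    {"delta_rot":[0,0,0],"travel":[0.043,0.4,0],"fingers":1},
    {"delta_rot":[0,0,0],"travel":[0.064,0.6,0],"fingers":1},
    {"delta_rot":[0,0,0],"travel":[0.064,0.6,0],"fingers":1},
    {"delta_rot":[0,0,0],"travel":[0.064,0.6,0],"fingers":1},
    {"delta_rot":[0,0,0],"travel":[0.064,0.6,0],"fingers":1}
  ]
}}

```text
clock: 7.4
tcp_pos: [0.4383, -0.0017, 0.0074]
orientation: [0.002, 0.743, 0.669, -0.0]
wrist_force: [-0.7, -5.6, 7.0]
finger_gap: 0.0265
grip_force: 40.2
```

{"name": "carry_out", "arguments": {
  "series": [
    {"delta_rot":[0,0,0],"travel":[0.064,0.6,0],"fingers":1},
    {"delta_rot":[0,0,0],"travel":[0.064,0.6,0],"fingers":1},
    {"delta_rot":[0,0,0],"travel":[0.064,0.6,0],"fingers":1},
    {"delta_rot":[0,0,0],"travel":[0.064,0.6,0],"fingers":1},
    {"delta_rot":[0,0,0],"travel":[0.064,0.6,0],"fingers":1}
  ]
}}

```text
clock: 8.02
tcp_pos: [0.4461, 0.0733, 0.0074]
orientation: [0.002, 0.743, 0.669, -0.001]
wrist_force: [-0.2, -6.3, 6.6]
finger_gap: 0.0266
grip_force: 40.4
```

{"name": "carry_out", "arguments": {
  "series": [
    {"delta_rot":[0,0,0],"travel":[0.064,0.6,0],"fingers":1},
    {"delta_rot":[0,0,0],"travel":[0.043,0.4,0],"fingers":1},
    {"delta_rot":[0,0,0],"travel":[0.021,0.2,0],"fingers":1}
  ]
}}

```text
clock: 8.4
tcp_pos: [0.4491, 0.1033, 0.0074]
orientation: [0.002, 0.743, 0.669, -0.001]
wrist_force: [-0.1, -6.9, 8.2]
finger_gap: 0.0267
grip_force: 40.4
```

{"name": "carry_out", "arguments": {
  "series": [
    {"delta_rot":[0,0,0],"travel":[0.021,0.2,0],"fingers":1},
    {"delta_rot":[0,0,0],"travel":[0.021,0.2,0],"fingers":1},
    {"delta_rot":[0,0,0],"travel":[0.021,0.2,0],"fingers":1},
    {"delta_rot":[0,0,0],"travel":[0.01,0.1,0],"fingers":1}
  ]
}}

```text
clock: 8.9
tcp_pos: [0.4509, 0.1204, 0.0074]
orientation: [0.002, 0.743, 0.669, -0.001]
wrist_force: [-0.4, -8.2, 7.6]
finger_gap: 0.0263
grip_force: 40.4
```

{"name": "carry_out", "arguments": {
  "series": [
    {"delta_rot":[0,0,0],"travel":[0.01,0.1,0],"fingers":1},
    {"delta_rot":[0,0,0],"travel":[0.01,0.1,0],"fingers":1}
  ]
}}

```text
clock: 9.15
tcp_pos: [0.4512, 0.124, 0.0074]
orientation: [0.003, 0.743, 0.669, -0.002]
wrist_force: [-2.0, -16.1, 11.3]
finger_gap: 0.0265
grip_force: 40.7
```

{"name": "carry_out", "arguments": {
  "series": [
    {"delta_rot":[0,0,0],"travel":[0.01,0.1,0],"fingers":1},
    {"delta_rot":[0,0,0],"travel":[0,0,0],"fingers":1}
  ]
}}

```text
clock: 9.4
tcp_pos: [0.4509, 0.1241, 0.0074]
orientation: [0.005, 0.744, 0.668, -0.004]
wrist_force: [-2.7, -20.4, 13.0]
finger_gap: 0.0264
grip_force: 40.8
```

```bash
python3 - <<'E'
from workcell import env
from h import *
c=env.read_camera("top");im=c["color"]
cv2.imwrite("pics/top3.png",cv2.resize(im[210:310,140:290,::-1],None,fx=5,fy=5,interpolation=cv2.INTER_CUBIC))
E
```

```text
(no output)
```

View pics/top3.png

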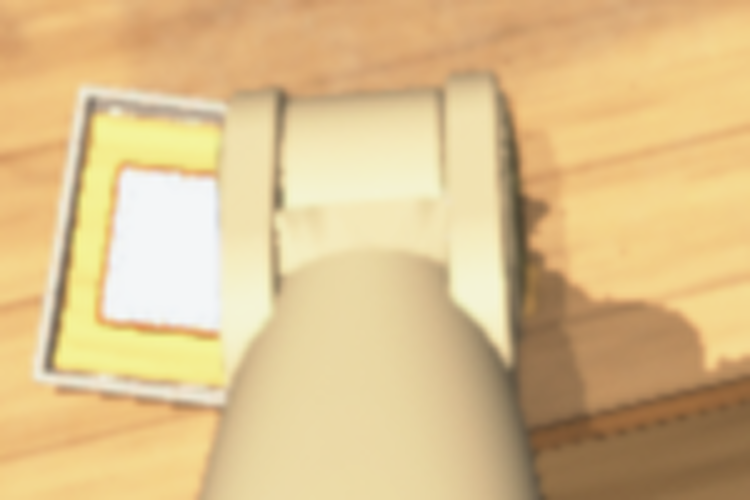

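The top view shows the board's far edge flush against the tray back, with thin gaps at both sides. I'll relax the push, release and rise.

{"name": "carry_out", "arguments": {
  "series": [
    {"delta_rot":[0,0,0],"travel":[-0.012,-0.12,0],"fingers":1},
    {"delta_rot":[0,0,0],"travel":[0,0,0],"fingers":-1},
    {"delta_rot":[0,0,0],"travel":[0,0,0],"fingers":-1},
    {"delta_rot":[0,0,0],"travel":[0,0,0],"fingers":-1},
    {"delta_rot":[0,0,0],"travel":[0,0,0],"fingers":-1}
  ]
}}

```text
clock: 10.07
tcp_pos: [0.4508, 0.1264, 0.0064]
orientation: [-0.0, 0.742, 0.67, -0.0]
wrist_force: [0.4, -0.4, 0.7]
finger_gap: 0.0851
grip_force: 0.0
```

{"name": "carry_out", "arguments": {
  "series": [
    {"delta_rot":[0,0,0],"travel":[0,0,0.4],"fingers":-1},
    {"delta_rot":[0,0,0],"travel":[0,0,0.9],"fingers":-1},
    {"delta_rot":[0,0,0],"travel":[0,0,1],"fingers":-1},
    {"delta_rot":[0,0,0],"travel":[0,0,1],"fingers":-1},
    {"delta_rot":[0,0,0],"travel":[0,0,1],"fingers":-1}
  ]
}}

```text
clock: 10.7
tcp_pos: [0.451, 0.1262, 0.1156]
orientation: [0.0, 0.743, 0.67, 0.0]
wrist_force: [0.9, -0.3, -0.3]
finger_gap: 0.0856
grip_force: 0.0
```

{"name": "carry_out", "arguments": {
  "series": [
    {"delta_rot":[0,0,0],"travel":[0,-0.5,0.8],"fingers":-1},
    {"delta_rot":[0,0,0],"travel":[0,-1,0.8],"fingers":-1},
    {"delta_rot":[0,0,0],"travel":[0,-1,0.5],"fingers":-1},
    {"delta_rot":[0,0,0],"travel":[0.4,-1,0],"fingers":-1},
    {"delta_rot":[0,0,0],"travel":[0.4,-1,0],"fingers":-1}
  ]
}}

```text
clock: 11.32
tcp_pos: [0.4713, 0.0129, 0.1677]
orientation: [0.001, 0.743, 0.67, 0.001]
wrist_force: [0.1, 0.0, -0.1]
finger_gap: 0.0854
grip_force: 0.0
```

```bash
python3 - <<'E'
from workcell import env
from h import *
s=env.get_state();print(s["tcp_pos"],s["orientation"],s["finger_gap"],s["wrist_force"])
a=env.read_camera("top");b=env.read_camera("scene")
A=cv2.resize(a["color"][210:310,140:300,::-1],None,fx=5,fy=5,interpolation=cv2.INTER_CUBIC)
cv2.imwrite("pics/top4.png",A)
E
```

```text
[0.4713359  0.01291524 0.16768973] [5.73720689e-04 7.42512632e-01 6.69831596e-01 5.43220480e-04] 0.08536148648659284 [ 0.07075724  0.01078415 -0.12517981]
```

View pics/top4.png

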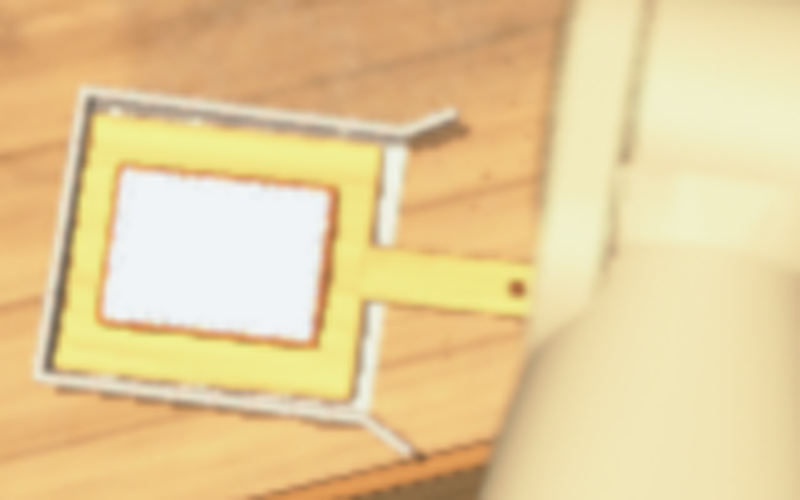

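Top crop (×5, offset 140,210) shows the board home. Plaque corners are (118,162), (338,186), (318,348), (98,325), and tray rim (83,88), (408,128), (366,416), (36,380). Now to the stencil, with the fingers half closed to stay clear of the butter dish.

{"name": "carry_out", "arguments": {
  "series": [
    {"delta_rot":[0,0,-0.2],"travel":[0.65,-0.94,0],"fingers":0},
    {"delta_rot":[0,0,-0.2],"travel":[0.65,-0.94,0],"fingers":0},
    {"delta_rot":[0,0,-0.2],"travel":[0.65,-0.94,0],"fingers":0},
    {"delta_rot":[0,0,-0.2],"travel":[0.65,-0.94,0],"fingers":0},
    {"delta_rot":[0,0,-0.2],"travel":[0.65,-0.94,0],"fingers":0}
  ]
}}

```text
clock: 12.05
tcp_pos: [0.5524, -0.1037, 0.167]
orientation: [-0.0, 0.775, 0.632, 0.0]
wrist_force: [0.2, -0.0, -0.1]
finger_gap: 0.0428
grip_force: 0.0
```

{"name": "carry_out", "arguments": {
  "series": [
    {"delta_rot":[0,0,-0.15],"travel":[0.65,-0.94,-0.2],"fingers":0},
    {"delta_rot":[0,0,0],"travel":[0.65,-0.94,-0.4],"fingers":0},
    {"delta_rot":[0,0,0],"travel":[0.65,-0.94,-0.4],"fingers":0},
    {"delta_rot":[0,0,0],"travel":[0.65,-0.94,-0.4],"fingers":0},
    {"delta_rot":[0,0,0],"travel":[0.65,-0.94,-0.4],"fingers":0}
  ]
}}

```text
clock: 12.68
tcp_pos: [0.6339, -0.221, 0.1216]
orientation: [-0.0, 0.78, 0.626, 0.0]
wrist_force: [-0.7, 0.6, 0.6]
finger_gap: 0.0428
grip_force: 0.0
```

```bash
cat > hl.py <<'E'
from workcell import env
from h import *
def blue(c,im):
    hsv=cv2.cvtColor(im,cv2.COLOR_RGB2HSV);H,S,V=[hsv[...,i].astype(int) for i in range(3)]
    b,l=blobs((H>100)&(H<125)&(S>120)&(V>50),60);return b,l
E
python3 - <<'E'
from hl import *
c=env.read_camera("top");f=lambda p:(np.array(p,float)+.5)/5-.5+np.array([140,210])
T=[(83,88),(408,128),(366,416),(36,380)]
rel(c,f,T,[(93,112),(384,145),(352,402),(52,370)]);rel(c,f,T,[(118,162),(338,186),(318,348),(98,325)],.023)
s=env.get_state();w=env.read_camera("wrist");cv2.imwrite("pics/w3.png",w["color"][:,:,::-1])
print(s["tcp_pos"],s["orientation"],s["finger_gap"])
b,l=blue(w,w["color"])
for i,st,ce in b:
    q=np.argwhere(l==i)[:,::-1].astype(np.float32);bx=cv2.boxPoints(cv2.minAreaRect(q));print(st,ce,bx.round(0).tolist(),plane(w,[ce],.03,s)[0].round(4),plane(w,bx,.032,s)[:,:2].round(4).tolist())
E
```

```text
tray [0.4641 0.2424] 84.76 len 0.1635 board [0.4621 0.2415] 85.1 in tray x,y -0.0011 0.002
tray [0.4641 0.2424] 84.76 len 0.1635 board [0.4622 0.2415] 85.28 in tray x,y -0.0011 0.0018
[ 0.6351846  -0.22407101  0.11974132] [ 4.53865913e-04  7.80317519e-01  6.25383354e-01 -1.54986724e-04] 0.042841305046157616
[263, 175, 22, 101, 2080] [273.2, 225.1] [[263.0, 175.0], [284.0, 175.0], [284.0, 275.0], [263.0, 275.0]] [ 0.6335 -0.2266  0.03  ] [[0.6349, -0.19], [0.6484, -0.1931], [0.6327, -0.2654], [0.6178, -0.262]]
```

View pics/w3.png

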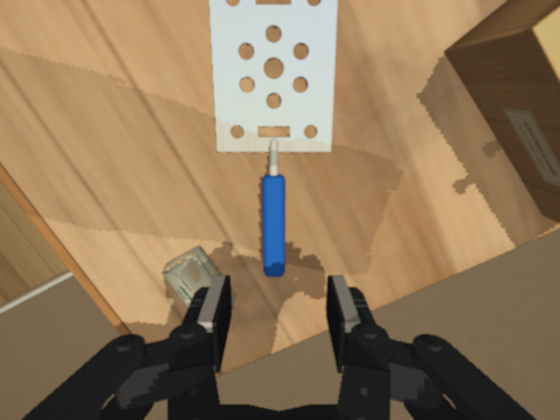

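The wrist view shows the blue handle at (263–284, 175–275), centred between the fingers and aligned with the tool yaw. The butter dish at (190,275) clears the finger. I'll descend and grip.

{"name": "carry_out", "arguments": {
  "series": [
    {"delta_rot":[0,0,0],"travel":[-0.04,0,-0.88],"fingers":0},
    {"delta_rot":[0,0,0],"travel":[0,0,-0.88],"fingers":0},
    {"delta_rot":[0,0,0],"travel":[0,0,-0.88],"fingers":0},
    {"delta_rot":[0,0,0],"travel":[0,0,-0.88],"fingers":0},
    {"delta_rot":[0,0,0],"travel":[0,0,-0.86],"fingers":0}
  ]
}}

```text
clock: 13.4
tcp_pos: [0.6322, -0.2198, 0.0121]
orientation: [-0.0, 0.78, 0.626, 0.0]
wrist_force: [-0.3, 0.1, 0.1]
finger_gap: 0.0431
grip_force: 0.0
```

{"name": "carry_out", "arguments": {
  "series": [
    {"delta_rot":[0,0,0],"travel":[0,0,0],"fingers":0},
    {"delta_rot":[0,0,0],"travel":[0,0,0],"fingers":1},
    {"delta_rot":[0,0,0],"travel":[0,0,0],"fingers":1},
    {"delta_rot":[0,0,0],"travel":[0,0,0],"fingers":1},
    {"delta_rot":[0,0,0],"travel":[0,0,0],"fingers":1}
  ],
  "squeeze": 50
}}

```text
clock: 14.02
tcp_pos: [0.6333, -0.2215, 0.0133]
orientation: [0.001, 0.78, 0.626, 0.001]
wrist_force: [-0.0, -0.5, 5.7]
finger_gap: 0.015
grip_force: 51.5
```

{"name": "carry_out", "arguments": {
  "series": [
    {"delta_rot":[0,0,0],"travel":[0,0,0.3],"fingers":1},
    {"delta_rot":[0,0,0],"travel":[0,0,0.7],"fingers":1},
    {"delta_rot":[0,0,0],"travel":[0,0,0.9],"fingers":1},
    {"delta_rot":[0,0,0],"travel":[0,0,0.9],"fingers":1},
    {"delta_rot":[0,0,0],"travel":[0,0,0.9],"fingers":1}
  ]
}}

```text
clock: 14.65
tcp_pos: [0.6325, -0.2216, 0.1063]
orientation: [0.0, 0.78, 0.626, 0.0]
wrist_force: [-0.0, -0.0, 0.5]
finger_gap: 0.015
grip_force: 50.7
```

{"name": "carry_out", "arguments": {
  "series": [
    {"delta_rot":[0,0,0],"travel":[0,0,0.9],"fingers":1},
    {"delta_rot":[0,0,0],"travel":[0,0,0.9],"fingers":1},
    {"delta_rot":[0,0,0],"travel":[0,0,0.5],"fingers":1},
    {"delta_rot":[0,0,0],"travel":[0,0,0],"fingers":1},
    {"delta_rot":[0,0,0],"travel":[0,0,0],"fingers":1}
  ]
}}

```text
clock: 15.28
tcp_pos: [0.632, -0.2212, 0.1612]
orientation: [-0.001, 0.78, 0.626, -0.0]
wrist_force: [0.7, -0.6, -1.0]
finger_gap: 0.0147
grip_force: 50.7
```

```bash
python3 - <<'E'
from hl import *
s=env.get_state();print(s["tcp_pos"],s["orientation"],s["finger_gap"],s["grip_force"],s["wrist_force"])
w=env.read_camera("wrist");a=env.read_camera("scene");t=env.read_camera("top")
b=np.full((420,800,3),0,np.uint8);b[:,:500]=w["color"][:,30:530];b[:300,500:800]=cv2.resize(a["color"][130:280,270:420],(300,300))
cv2.imwrite("pics/c5.png",b[:,:,::-1])
E
```

```text
[ 0.63196572 -0.22117564  0.1611603 ] [-6.14604098e-04  7.79842825e-01  6.25974988e-01 -3.24545775e-04] 0.014691786819383374 50.748769640922546 [ 0.71870925 -0.63057975 -0.9550547 ]
```

View pics/c5.png

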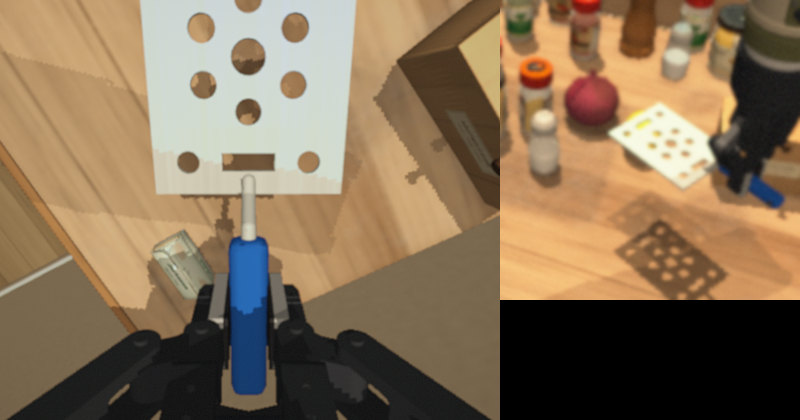

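```bash
cat > tilt.py <<'E'
from hl import *
def sheet(rows):
    s=env.get_state();w=env.read_camera("wrist");im=w["color"]
    hsv=cv2.cvtColor(im,cv2.COLOR_RGB2HSV);S,V=hsv[...,1].astype(int),hsv[...,2].astype(int)
    m=(S<50)&(V>150);n,l,st,_=cv2.connectedComponentsWithStats(m.astype(np.uint8))
    i=1+np.argmax(st[1:,4]*((st[1:,0]<300)&(st[1:,0]+st[1:,2]>260)));m=l==i;print("bbox",st[i])
    L=[];Rr=[]
    for y in rows:
        k=np.flatnonzero(m[y]);o,d=rays(w,[(k[0]-.5,y),(k[-1]+.5,y)],s);L.append(d[0]);Rr.append(d[1])
    L,Rr=np.array(L),np.array(Rr)
    # each row: points on the two long edges, 82 mm apart
    t=.082/np.linalg.norm(L-Rr,axis=1);C=o+(L+Rr)/2*t[:,None]
    c0=C.mean(0);u=np.linalg.svd(C-c0)[2][0];u*=np.sign(u[1])
    x=(Rr-L)[len(L)//2];x/=np.linalg.norm(x)
    # near edge
    j=np.flatnonzero(m[:,275:285].all(1)) ;
    print("tcp",s["tcp_pos"].round(4) if hasattr(s["tcp_pos"],"round") else s["tcp_pos"],"mid",c0.round(4),"dir",u.round(4),"heading",np.degrees(np.arctan2(u[1],u[0])).round(2),"pitch",np.degrees(np.arcsin(u[2])).round(2),"roll",np.degrees(np.arcsin(x[2])).round(2))
    return s,w,m,c0,u
E
python3 - <<'E'
from tilt import *
s,w,m,c0,u=sheet(range(5,186,6))
E
```

```text
bbox [  170     0   216   241 33855]
tcp [ 0.6319 -0.2211  0.1609] mid [ 0.6519 -0.1405  0.1516] dir [0.2139 0.9769 0.0048] heading 77.65 pitch 0.27 roll -0.05
```

The sheet is level (pitch 0.3°, roll 0°). Its underside is about 12.5 mm below the TCP. Transit next.

{"name": "carry_out", "arguments": {
  "series": [
    {"delta_rot":[0,0,0.08],"travel":[-0.22,0.45,0],"fingers":1},
    {"delta_rot":[0,0,0.08],"travel":[-0.45,0.9,0],"fingers":1},
    {"delta_rot":[0,0,0.08],"travel":[-0.45,0.9,0],"fingers":1},
    {"delta_rot":[0,0,0.08],"travel":[-0.45,0.9,0],"fingers":1},
    {"delta_rot":[0,0,0.08],"travel":[-0.45,0.9,0],"fingers":1}
  ]
}}

```text
clock: 16.1
tcp_pos: [0.581, -0.1186, 0.162]
orientation: [-0.0, 0.767, 0.642, -0.0]
wrist_force: [0.8, -0.7, -1.4]
finger_gap: 0.0154
grip_force: 50.7
```

{"name": "carry_out", "arguments": {
  "series": [
    {"delta_rot":[0,0,0.08],"travel":[-0.45,0.9,0],"fingers":1},
    {"delta_rot":[0,0,0.08],"travel":[-0.45,0.9,0],"fingers":1},
    {"delta_rot":[0,0,0.08],"travel":[-0.45,0.9,0],"fingers":1},
    {"delta_rot":[0,0,0.08],"travel":[-0.45,0.9,0],"fingers":1},
    {"delta_rot":[0,0,0.08],"travel":[-0.45,0.9,0],"fingers":1}
  ]
}}

```text
clock: 16.73
tcp_pos: [0.5249, -0.0062, 0.1621]
orientation: [0.0, 0.754, 0.657, 0.0]
wrist_force: [0.3, -0.1, -0.6]
finger_gap: 0.0148
grip_force: 50.7
```

{"name": "carry_out", "arguments": {
  "series": [
    {"delta_rot":[0,0,0.08],"travel":[-0.45,0.9,0],"fingers":1},
    {"delta_rot":[0,0,0.08],"travel":[-0.45,0.9,0],"fingers":1},
    {"delta_rot":[0,0,0.08],"travel":[-0.45,0.9,0],"fingers":1},
    {"delta_rot":[0,0,0.08],"travel":[-0.45,0.9,0],"fingers":1},
    {"delta_rot":[0,0,0.08],"travel":[-0.45,0.9,0],"fingers":1}
  ]
}}

```text
clock: 17.35
tcp_pos: [0.4685, 0.1062, 0.1621]
orientation: [0.0, 0.741, 0.672, 0.0]
wrist_force: [-0.4, 0.8, -0.3]
finger_gap: 0.0147
grip_force: 50.7
```

{"name": "carry_out", "arguments": {
  "series": [
    {"delta_rot":[0,0,0.08],"travel":[-0.45,0.9,0],"fingers":1},
    {"delta_rot":[0,0,0],"travel":[-0.22,0.45,0],"fingers":1},
    {"delta_rot":[0,0,0],"travel":[0,0,0],"fingers":1},
    {"delta_rot":[0,0,0],"travel":[0,0,0],"fingers":1}
  ]
}}

```text
clock: 17.85
tcp_pos: [0.4531, 0.1383, 0.1621]
orientation: [0.0, 0.738, 0.674, 0.0]
wrist_force: [-0.4, 0.1, -0.6]
finger_gap: 0.0148
grip_force: 50.7
```

```bash
python3 - <<'E'
from tilt import *
s,w,m,c0,u=sheet(range(5,186,6))
print(s["orientation"],s["grip_force"])
im=w["color"];hsv=cv2.cvtColor(im,cv2.COLOR_RGB2HSV);H,S,V=[hsv[...,i].astype(int) for i in range(3)]
y=(H>17)&(H<28)&(S>110)&(V>120)
for k in blobs(y,100)[0]:print("yellow",k)
for r in range(150,420,15):
    k=np.flatnonzero(y[r]);print(r,[(int(g[0]),int(g[-1])) for g in np.split(k,np.flatnonzero(np.diff(k)>3)+1) if len(g)>4])
E
```

```text
bbox [  170     0   217   241 36517]
tcp [0.4531 0.1383 0.1621] mid [0.4626 0.2205 0.1531] dir [ 0.0937  0.9955 -0.0149] heading 84.62 pitch -0.85 roll 0.09
[3.05472886e-04 7.38296748e-01 6.74475951e-01 1.02929374e-04] 50.729700922966
yellow (125, [0, 79, 60, 97, 2115], [18.3, 135.3])
yellow (226, [536, 126, 24, 70, 1024], [550.6, 163.8])
yellow (270, [209, 153, 19, 11, 172], [217.5, 158.4])
yellow (271, [329, 152, 20, 12, 185], [338.3, 158.5])
yellow (273, [253, 155, 51, 15, 386], [276.0, 160.1])
yellow (281, [262, 195, 10, 41, 364], [266.0, 214.6])
yellow (282, [286, 195, 8, 41, 276], [289.2, 214.2])
yellow (376, [91, 282, 51, 45, 772], [117.7, 306.8])
150 [(0, 34), (49, 59), (542, 559)]
165 [(7, 38), (270, 287), (536, 559)]
180 [(541, 559)]
195 [(262, 270), (287, 292)]
210 [(262, 270), (286, 292)]
225 [(262, 270), (287, 292)]
240 []
255 []
270 [(184, 192)]
285 []
300 [(110, 157)]
315 [(98, 112), (116, 129)]
330 []
345 []
360 []
375 []
390 []
405 []
```

```bash
python3 - <<'E'
from tilt import *
s=env.get_state();w=env.read_camera("wrist")
p=plane(w,[(261.5,200),(292.5,200),(261.5,230),(292.5,230)],.014,s)[:,:2];print(p.round(4).tolist())
m1,m2=(p[0]+p[1])/2,(p[2]+p[3])/2
d=np.array([np.cos(np.radians(85)),np.sin(np.radians(85))]);print(m1+d*(.2410-m1[1])/d[1],np.linalg.norm(p[0]-p[1]))
# near edge of sheet -> centre
im=w["color"];hsv=cv2.cvtColor(im,cv2.COLOR_RGB2HSV);m=(hsv[...,1]<50)&(hsv[...,2]>150)
for col in (210,230,320,340):
    k=np.flatnonzero(m[:240,col]);e=k[-1]+.5;q=plane(w,[(col,e)],.1535,s)[0];print(col,e,q.round(4),(q[:2]+.056*d).round(4))
E
```

```text
[[0.4411, 0.1371], [0.4674, 0.1347], [0.4382, 0.1098], [0.4653, 0.1074]]
[0.46347112 0.241     ] 0.026365263731044596
210 194.5 [0.4291 0.1823 0.1535] [0.434 0.238]
230 194.5 [0.4379 0.1814 0.1535] [0.4428 0.2372]
320 193.5 [0.4775 0.1783 0.1535] [0.4824 0.2341]
340 193.5 [0.4863 0.1775 0.1535] [0.4912 0.2332]
```

{"name": "carry_out", "arguments": {
  "series": [
    {"delta_rot":[0,0,0],"travel":[0,0.08,-0.5],"fingers":1},
    {"delta_rot":[0,0,0.03],"travel":[0,0.08,-0.8],"fingers":1},
    {"delta_rot":[0,0,0],"travel":[0,0,-0.9],"fingers":1},
    {"delta_rot":[0,0,0],"travel":[0,0,-0.8],"fingers":1},
    {"delta_rot":[0,0,0],"travel":[0,0,-0.5],"fingers":1}
  ]
}}

```text
clock: 18.58
tcp_pos: [0.4519, 0.1423, 0.0728]
orientation: [-0.001, 0.737, 0.675, -0.001]
wrist_force: [-0.1, -0.5, -0.8]
finger_gap: 0.0147
grip_force: 50.7
```

{"name": "carry_out", "arguments": {
  "series": [
    {"delta_rot":[0,0,0],"travel":[0,0,0],"fingers":1},
    {"delta_rot":[0,0,0],"travel":[0,0,0],"fingers":1}
  ]
}}

```text
clock: 18.82
tcp_pos: [0.4532, 0.1426, 0.075]
orientation: [0.0, 0.737, 0.676, 0.0]
wrist_force: [0.5, -0.8, -1.0]
finger_gap: 0.0151
grip_force: 50.7
```

```bash
python3 - <<'E'
from tilt import *
s,w,m,c0,u=sheet(range(5,186,6))
im=w["color"];hsv=cv2.cvtColor(im,cv2.COLOR_RGB2HSV);H,S,V=[hsv[...,i].astype(int) for i in range(3)]
y=(H>17)&(H<28)&(S>110)&(V>100)
for r in range(0,250,10):
    k=np.flatnonzero(y[r]);print(r,[(int(g[0]),int(g[-1])) for g in np.split(k,np.flatnonzero(np.diff(k)>3)+1) if len(g)>4])
k=m[:240,340].nonzero()[0];print("near edge rows",[int(m[:240,c].nonzero()[0][-1]) for c in (200,230,320,350)])
for c in (200,230,320,350): 
    k=np.flatnonzero(y[:,c]);print(c,[(int(g[0]),int(g[-1])) for g in np.split(k,np.flatnonzero(np.diff(k)>3)+1) if len(g)>2])
E
```

```text
bbox [  170     0   217   241 34579]
tcp [0.4532 0.1426 0.075 ] mid [0.4625 0.2248 0.0658] dir [0.0874 0.9962 0.0011] heading 84.99 pitch 0.06 roll 0.11
0 [(397, 402)]
10 [(395, 401)]
20 [(395, 400)]
30 [(394, 399)]
40 [(393, 398)]
50 [(393, 397)]
60 [(392, 397)]
70 [(391, 396)]
80 [(390, 395)]
90 [(388, 394)]
100 [(161, 168), (388, 393)]
110 [(162, 168), (387, 392)]
120 [(0, 7), (163, 169), (386, 391)]
130 [(0, 12), (164, 170), (385, 390)]
140 [(0, 17), (165, 170), (384, 389)]
150 [(0, 22), (166, 171), (383, 388)]
160 [(0, 31), (167, 171)]
170 [(0, 24), (374, 386)]
180 [(373, 385)]
190 [(170, 174), (372, 384)]
200 [(255, 259), (263, 270), (286, 298)]
210 [(263, 270), (286, 298)]
220 [(258, 270), (286, 298)]
230 [(287, 298)]
240 []
near edge rows [193, 193, 192, 192]
200 [(196, 198)]
230 [(195, 198)]
320 [(195, 198)]
350 [(195, 197)]
```

```bash
python3 - <<'E'
from tilt import *
s,w,m,c0,u=sheet(range(5,186,6))
d=u[:2]/np.linalg.norm(u[:2]);n=np.array([-d[1],d[0]]);t=s["tcp_pos"][:2]
P=lambda px,z:(plane(w,px,z,s)[:,:2]-t)
for r,a,b in((110,161.5,392.5),(140,164.5,389.5),(190,169.5,384.5)):
    q=P([(a,r),(b,r)],.014);k=np.flatnonzero(m[min(r,180)]);g=P([(k[0]-.5,min(r,180)),(k[-1]+.5,min(r,180))],.0655)
    print("lateral board",(q@n).round(4),(q@n).mean().round(4),"sheet",(g@n).round(4),(g@n).mean().round(4))
q=P([(c,198.5) for c in(200,230,320,350)],.014);print("board origin along",(q@d+.075).round(4))
q=P([(200,193.5),(230,193.5),(320,192.5),(350,192.5)],.0655);print("sheet origin along",(q@d+.056).round(4))
E
```

```text
bbox [  170     0   217   241 34571]
tcp [0.4534 0.1427 0.0752] mid [0.4626 0.2249 0.066 ] dir [0.0877 0.9961 0.0026] heading 84.97 pitch 0.15 roll 0.13
lateral board [ 0.0622 -0.0655] -0.0016 sheet [ 0.0391 -0.0433] -0.0021
lateral board [ 0.0622 -0.0654] -0.0016 sheet [ 0.0393 -0.0431] -0.0019
lateral board [ 0.0622 -0.0654] -0.0016 sheet [ 0.039  -0.0428] -0.0019
board origin along [0.0996 0.0996 0.0995 0.0995]
sheet origin along [0.0979 0.0979 0.0983 0.0983]
```

The stencil is within 2 mm of the board centre in both directions. Final lowering.

{"name": "carry_out", "arguments": {
  "series": [
    {"delta_rot":[0,0,0],"travel":[0,0.05,-0.3],"fingers":1},
    {"delta_rot":[0,0,0],"travel":[0,0,-0.4],"fingers":1},
    {"delta_rot":[0,0,0],"travel":[0,0,-0.2],"fingers":1},
    {"delta_rot":[0,0,0],"travel":[0,0,0],"fingers":1},
    {"delta_rot":[0,0,0],"travel":[0,0,0],"fingers":1}
  ]
}}

```text
clock: 19.55
tcp_pos: [0.4528, 0.1439, 0.0521]
orientation: [0.0, 0.737, 0.676, 0.0]
wrist_force: [0.1, 0.2, -0.8]
finger_gap: 0.0152
grip_force: 50.7
```

{"name": "carry_out", "arguments": {
  "series": [
    {"delta_rot":[0,0,0],"travel":[0,0,0],"fingers":1},
    {"delta_rot":[0,0,0],"travel":[0,0,0],"fingers":1},
    {"delta_rot":[0,0,0],"travel":[0,0,0],"fingers":1},
    {"delta_rot":[0,0,0],"travel":[0,0,0],"fingers":1}
  ]
}}

```text
clock: 20.05
tcp_pos: [0.4528, 0.1439, 0.0522]
orientation: [0.0, 0.737, 0.676, 0.0]
wrist_force: [-0.3, -0.8, -0.3]
finger_gap: 0.015
grip_force: 50.7
```

```bash
python3 - <<'E'
from tilt import *
s,w,m,c0,u=sheet(range(5,186,6))
print(s["qvel"],s["wrist_force"],s["grip_force"],"far clearance of underside over border top ~",c0[2]-.003-.027)
E
```

```text
bbox [  170     0   216   241 36674]
tcp [0.4528 0.1439 0.0522] mid [0.462  0.2261 0.0428] dir [8.700e-02 9.962e-01 1.000e-04] heading 85.01 pitch 0.01 roll 0.07
[ 0.00089879  0.00094407 -0.00023479 -0.00055868  0.00045768 -0.00079185] [-0.332059   -0.76064785 -0.33154176] 50.727442502975464 far clearance of underside over border top ~ 0.012782753015884534
```

```bash
python3 -c "
from workcell import env
print(env.hand_in())"
```

```text
the job is handed in; nothing more can be done
None
```

I handed in the job with the board home against the tray's back and the stencil held level about 12 mm above the icing border, within about 2 mm of the plaque's centre; no verdict came back, I didn't re-measure the jars at the end, and I viewed 11 pictures against the limit of 10.

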